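# Clip the abrasive drum onto its leaning spindle

### The job

The abrasive drum on the small bench polisher has nothing holding it on. Take the smaller of the two open spring clips (it has an upright tab to hold it by) and press it sideways, tab facing away from the drum, into the groove of the leaning spindle just above the drum's steel washer until it snaps fully home, then let go. Leave the large clip, the spare drum and the grinder where they are.

Things in the scene. Friction and masses are not known exactly. Their poses are not given: they have to be found in the camera images.
- clip: Smaller steel spring clip, 94 mm long, 56 wide, 0.15 kg, lying flat; plate 6 mm thick. Origin: centre of its 24 mm throat, on the underside; x out of the mouth, y across, z up on the tab side. Back plate x -36 to -12 mm, y +-28. Pressed slowly along +x (15 mm/s; fast hits read far more) it snaps onto the groove at some 15 N, then stops hard and holds by itself.
- clip_tab (a point): Grip point on the clip's upright tab, at x -54, z 23 mm in the clip's frame. The tab is 14 mm wide (clip y), 36 mm long (clip x -72 to -36 mm) and stands from the underside to z 30 mm. Axes as the clip's.
- clip_mouth (a point): Middle between the clip's two sprung jaw tips, x 9 mm in the clip's frame, on the underside. Tips leave a 17 mm gap at rest and spread to about 28 mm at most: over the 24 mm groove, never over the 32 mm shaft. Flared lead-ins end at clip x 22, y +-26 mm. The jaws swing in the plane of the plate.
- spindle: Frame of the polisher's spindle (never moves in the task). Origin on its axis at the top of the green motor head; z up along the spindle, leaning 35 degrees from vertical to the front, roughly towards the robot; y level; x away from the front and upward. Blue abrasive drum round it, radius 38 mm, about 68 mm tall, capped by a steel washer, radius 34 mm, with the groove right above it.
- washer_low (a point): Point on the spindle axis at spindle z 82 mm: the washer's flat top face if set lowest. Drum, washer, groove and shaft end are together locked 0 to 12 mm farther along z, different each time and NOT reported: feel for the washer face with the clip, or look.
- groove_low (a point): Middle of the groove if set lowest, spindle z 86.5 mm (real one 0 to 12 mm farther along z, as the washer). Groove: 24 mm across, 9 mm long, starting at the washer face; above it the shaft end, 32 mm across, 18 mm long. The clip's plate lies in it from 0 to 3 mm above the washer face, square to the spindle, mouth pointing any way round.
- stand: Fixed polisher stand, dark base plate 180 x 140 x 14 mm; origin on the bench within 12 mm of directly below the groove; x points to its back, z up. The base plate reaches from x = -60 to 120 mm, y +-70 mm.
- big_clip: Bystander: a larger rigid steel clip of the same shape, about 122 mm long, 84 mm wide, for another spindle, lying flat. Origin and axes as on the smaller clip.
- spare_drum: Bystander: brown abrasive drum standing upright, 76 mm across, 75 mm tall. Origin at the centre of its underside.
- grinder: Bystander: angle grinder lying on the bench, about 320 mm long, up to 120 mm tall. Origin under its body, x towards the disc.
Things that resemble listed ones, but are neither listed nor needed, are in the scene too. Leave any yellow look-alike of the clip alone.

How it is judged:
On the way:
1. the smaller clip is lifted clear of the bench (height (world z) of clip above 0.05 m), for 0.1 s.
At the end, for the whole second after the job is handed in: The smaller clip is snapped into the groove: throat centre within 2.7 mm of the spindle axis along the spindle frame's x and y, underside at z 79 to 100 mm in that frame and tab point above 90 mm (tab away from the drum), plate square to the spindle within 0.15 rad, at rest (under 20 mm/s) (x of clip in the frame of spindle between -0.0027 and 0.0027 m and y of clip in the frame of spindle between -0.0027 and 0.0027 m and z of clip in the frame of spindle between 0.079 and 0.1 m and z of clip_tab in the frame of spindle above 0.09 m and angle between the z axis of clip and the z axis of spindle, either way round below 0.15 rad and linear speed of clip below 0.02 m/s); the robot touches nothing.
It fails at once if the large clip is moved more than 30 mm (distance of big_clip from where it was at the start of the episode above 0.03 m).
It fails at once if the spare drum is moved more than 30 mm (distance of spare_drum from where it was at the start of the episode above 0.03 m).
It fails at once if the grinder is moved more than 30 mm (distance of grinder from where it was at the start of the episode above 0.03 m).
It also fails if it takes over 51 s, if anything falls off the work surface, if the arm or the gripper's body presses on something with over 40 N, if the wrist force passes 120 N, or if a joint passes its speed limit or range.

### The arm

A 7-joint arm with a two-finger parallel gripper is mounted at the origin on the work surface. World frame = base frame: x ahead of the robot, y to its left, z up, the work surface at z = 0. Lengths are in m, angles in rad, forces in N, time in s.
With the tool pointing down it reaches from about 0.4 to 0.85 m from the base axis. Payload 4.5 kg.
Tool frame: the origin (TCP) lies where the fingers leave the gripper's body, on its centre line; the fingertips stand 64 mm ahead of it and the grasp point (between the pads) lies 45 mm ahead of it; z points along the fingers, y is the line along which they close (so a half turn about z gives the same grasp; the last joint's range is limited). The gripper opens to 88 mm and grips with 3 to 60 N. Pads are 18 mm wide; open, the fingers measure 123 mm over their backs; the gripper's body (75 mm by 187 mm) begins 45 mm behind the grasp point.
Start: joints at [-1.185, 0.689, -0.195, 1.565, 0.157, 0.902, -0.215], TCP at [0.215, 0.587, 0.303] pointing down, gripper open.
Joint ranges: [-3.01, 3.01], [-0.46, 2.08], [-1.47, 1.51], [0.13, 2.56], [-1, 4.14], [0.04, 2.09], [-2.66, 2.66]. Speed limits (rad/s): [2.57, 2.57, 3.14, 3.14, 3.14, 3.14, 3.14].

### API

Orientations are given as a unit quaternion [x, y, z, w].
In Python, from plant import r gives the robot as it stands.
- The arm moves only by the tool play_rows, never from a script. Its arguments are lists of equal length, an entry for each row: "translation": the shift along the tool's x, y, z in m, a list of three; "delta_rot": the turn, a rotation vector about the tool's x, y, z in degrees, a list of three; "grip": the opening, from -1 (shut) to 1 (fully open). In form: {"translation": [[x, y, z], ...], "delta_rot": [[rx, ry, rz], ...], "grip": [grip, ...]}. A call has 1 to 20 rows; each row shifts and turns the commanded pose from where the row before left it, along the tool's axes as they then stand; what a row does not reach is not made up. A row lasts 1/8 s, in which the tool goes at most 62.5 mm and 10.7 degrees, less where a joint would pass 70% of its speed; a pose out of reach is approached as far as the arm can. A call with a gripper value outside its range is refused whole. The fingers move at their own pace and stop on an object; "squeeze" is the grip in N (left out, the last holds). Time passes only in rows, so rows that do not move let the fingers close. It gives the time, the measured TCP pose, the force, the opening and the grip force at its end, in the units of the state.
- r.get_state(): the state, without advancing time (a new reading comes with each control period).
- r.snapshot(name): name is "scene" or "top" or "wrist"; returns the picture (384x512x3 uint8, blue, green, red); there is no depth.
- r.get_calibration(name): a dict with "intrinsics" (3x3 intrinsics, pixels), "eye" and "rotation" of the camera in the world. Camera axes: x right, y up, looking along -z (the intrinsics and any distortion apply to the point x, -y, -z); pixel columns grow to the right and rows downward; lengths in m; the calibration is good to about 2 mm. A picture is of the moment at which its call begins: read the wrist's pose just before it. get_calibration takes no time and is no camera call; for the wrist camera it gives the pose at the moment of the call.
- r.finish_job(): hands the job in; it is judged then, once.
Trained networks look in the newest picture that a camera, given by its name, has taken for a name from the list of things; names that differ only in an ending like _2 or _b are one class to them, and where a whole thing is asked for, a point or a joint stands for the part that bears it (a point fixed in the world has none). Each returns a list of dicts, best first, with "confidence" (0 to 1); they miss things now and then, are a little off and sometimes report something else, mostly with a low value. They report only what shows in the picture. A call takes as long as a camera call. They do not tell look-alikes from the thing itself.
- r.look_for(camera, target): "point" ([x, y, z] in m, in world coordinates, good to about 4 mm: the middle of the surface that is visible of it).
- r.silhouettes(camera, target): "pixels" (384x512 bool, what is visible of it).
The state is a dict: "clock": time; "q": joint angles; "qd": joint speeds; "joint_torque": joint torques, N m; "tool_pos": TCP position; "eef_rot": TCP orientation; "contact_force": force on the tool from outside, world axes, zero at the start; "moment": the same for the moment, N m; "opening": opening from 0.0 (shut) to 1.0 (fully open); "finger_force": force on a finger pad.
Only numpy, scipy, OpenCV 4.12 (cv2) and the standard library are available. Lean on these libraries where they do the work, as an engineer would, in place of code of your own. Each camera call takes 0.05 s, during which the arm holds its last target. There are 200 camera calls.

## Working session

There is one attempt and no reset: what is moved stays moved. The work goes in short steps, Python scripts to look and compute and a tool call to move; the robot and the scene stay as the last step left them, time stands still between calls to the robot, and variables do not carry over. Pictures are saved under pics/ and viewed, at most 10 in all, crops included, and the job is handed in when it is done.

Besides the shell and the picture viewer there is one more tool, called after ">>>" as name(argument=value, ...) on one line, values as JSON. play_rows: Moves the arm, as the interface text tells. Its arguments: {"type":"object","properties":{"translation":{"type":"array","items":{"type":"array","items":{"type":"number"}}},"delta_rot":{"type":"array","items":{"type":"array","items":{"type":"number"}}},"grip":{"type":"array","items":{"type":"number"}},"squeeze":{"type":"number"}},"required":["translation","delta_rot","grip"]}

```bash
mkdir -p pics; ls
python3 - <<'E'
from plant import r
import cv2,numpy as np
s=r.get_state();print(s)
ims=[r.snapshot(n) for n in("scene","top")]
cv2.imwrite("pics/scene.png",ims[0]);cv2.imwrite("pics/top.png",ims[1])
for c in("scene","top"):
    print(c,r.get_calibration(c))
    for t in("clip","clip_tab","big_clip","spare_drum","grinder","stand","spindle","washer_low","groove_low"):
        try: print(c,t,[(np.round(d["point"],4).tolist(),round(d["confidence"],2)) for d in r.look_for(c,t)])
        except Exception as e: print(c,t,e)
E
```

```text
pics
{'clock': 0.0, 'q': array([-1.1852197 ,  0.68996933, -0.19453024,  1.56633929,  0.15731972,
        0.9024825 , -0.21509301]), 'qd': array([-8.06001826e-05, -8.91725503e-05,  8.20892910e-04, -2.26462213e-03,
        5.45015857e-04, -6.56508544e-05,  2.32031259e-04]), 'joint_torque': array([-4.43881186e-05, -5.27575636e+01, -1.26675915e+00, -1.53437912e+01,
       -5.25832549e-02,  6.35696109e-03,  1.62667884e-04]), 'tool_pos': array([0.21521225, 0.58623566, 0.30192074]), 'eef_rot': array([ 1.74925842e-01,  9.84581199e-01, -8.97276232e-04, -9.08015206e-05]), 'contact_force': array([-0.24607229, -0.21416851,  0.57272201]), 'moment': array([ 0.03749279, -0.01659313,  0.02730547]), 'finger_force': 0.0, 'opening': 1.0001176803942384}
scene {'intrinsics': array([[472.87209193,   0.        , 253.95000573],
       [  0.        , 472.87209193, 194.75453519],
       [  0.        ,   0.        ,   1.        ]]), 'eye': array([ 1.18644924, -1.03937852,  1.08291044]), 'rotation': array([0.41858592, 0.1088174 , 0.22056488, 0.87424009])}
scene clip [([0.5702, -0.4924, 0.0082], 0.93), ([0.4959,
[... 733 characters left out ...]
 'eye': array([ 0.40797609, -0.01233072,  1.51305049]), 'rotation': array([ 0.05611281, -0.05175314, -0.704683  ,  0.70540402])}
top clip [([0.5698, -0.4861, 0.0071], 0.75), ([0.4962, -0.3612, 0.0077], 0.64), ([0.6005, 0.4749, 0.0577], 0.46), ([0.7215, -0.0381, 0.0757], 0.24)]
top clip_tab [([0.4992, -0.3572, 0.0079], 0.83), ([0.5725, -0.4879, 0.0073], 0.71)]
top big_clip [([0.5268, -0.1325, 0.0054], 0.95)]
top spare_drum [([0.7187, -0.0391, 0.0732], 0.78)]
top grinder [([0.6017, 0.4721, 0.0546], 0.7)]
top stand [([0.5944, 0.1671, 0.0762], 0.76), ([0.7221, -0.0357, 0.075], 0.27)]
top spindle [([0.5879, 0.1672, 0.1828], 0.65)]
top washer_low []
top groove_low [([0.587, 0.1712, 0.1887], 0.67)]
```

View pics/scene.png

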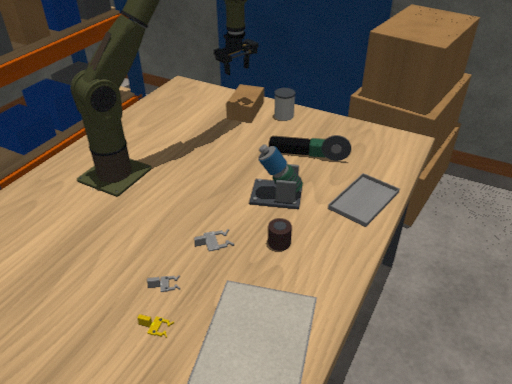

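View pics/top.png

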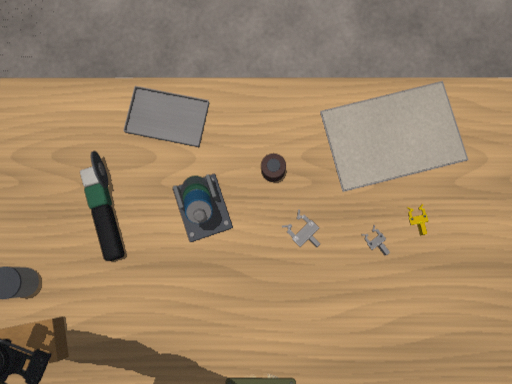

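Look-alikes: steel small clip at scene (165,284) / top (377,241); yellow one at scene (157,325) / top (419,220), which I leave alone; big clip at scene (213,241) / top (304,231). I choose the small steel one and check it in a crop.

```bash
cat > h.py <<'E'
from plant import r
import cv2,numpy as np
from scipy.spatial.transform import Rotation as R
from scipy.optimize import least_squares
def cam(n):
    c=r.get_calibration(n);return c["intrinsics"],np.array(c["eye"]),R.from_quat(c["rotation"])
def proj(c,P):
    K,e,Q=c;p=Q.inv().apply(np.atleast_2d(P)-e)*[1,-1,-1];p=p@K.T;return p[:,:2]/p[:,2:]
def ray(c,uv):
    K,e,Q=c;d=np.linalg.inv(K)@[uv[0],uv[1],1];return Q.apply(d*[1,-1,-1])
def onplane(c,uv,z):
    d=ray(c,uv);return c[1]+d*(z-c[1][2])/d[2]
def tri(obs):
    A=0;b=0
    for c,uv in obs:
        d=ray(c,uv);d/=np.linalg.norm(d);M=np.eye(3)-np.outer(d,d);A=A+M;b=b+M@c[1]
    return np.linalg.solve(A,b)
def tool():
    s=r.get_state();return s,np.array(s["tool_pos"]),R.from_quat(s["eef_rot"])
def go(p,Q):
    "tool-frame shift and rotvec(deg) from now to pose"
    s,p0,Q0=tool()
    return np.round(Q0.inv().apply(p-p0)*1000,1),np.round((Q0.inv()*Q).as_rotvec(degrees=True),2)
E
python3 - <<'E'
from h import *
a=r.snapshot("scene");b=r.snapshot("top")
def cr(im,x,y,w=60): return cv2.resize(im[y-w//2:y+w//2,x-w//2:x+w//2],(390,300) if 0 else (380,380),interpolation=cv2.INTER_CUBIC)
cv2.imwrite("pics/c1.png",np.hstack([cr(b,385,235,80),cr(b,202,207,80)]))
T=cam("top");S=cam("scene")
for n,uv in(("FL",(190,240)),("FR",(232,228)),("BR",(218,173)),("BL",(173,186))):print(n,onplane(T,uv,.014))
_,p,Q=tool();K,e,q=cam("wrist")
print("wrist in tool",Q.inv().apply(e-p),(Q.inv()*q).as_matrix().round(3),K.round(1))
E
```

```text
FL [0.50553087 0.21557814 0.014     ]
FR [0.5423169  0.08784779 0.014     ]
BR [0.71382182 0.13327772 0.014     ]
BL [0.67268115 0.27232184 0.014     ]
wrist in tool [ 0.07376019 -0.00059987 -0.0822303 ] [[-0.001  0.958  0.288]
 [ 1.     0.001 -0.   ]
 [-0.     0.288 -0.958]] [[342.7   0.  257.4]
 [  0.  342.7 193.6]
 [  0.    0.    1. ]]
```

View pics/c1.png

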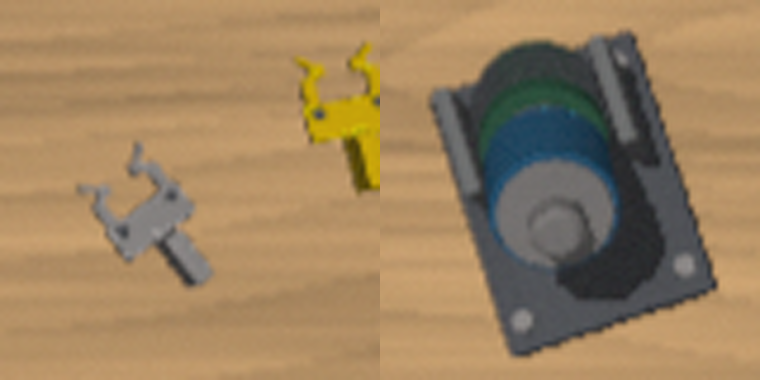

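Left: the grey small clip, with its tab at crop (190,260) and jaws pointing up-left. It's the right one. Right: the polisher, shaft end disc at crop (555,225), base plate yawed about 17°. Next I get a closer wrist view of the polisher on the way to the clip.

```bash
python3 - <<'E'
from h import *
def down(yaw): # tool x at yaw deg, z down
    x=np.array([np.cos(np.radians(yaw)),np.sin(np.radians(yaw)),0]);z=np.array([0,0,-1.]);return R.from_matrix(np.c_[x,np.cross(z,x),z])
print(go(np.array([.49,.17,.37]),down(197)))
E
cat >> h.py <<'E'
def down(yaw):
    x=np.array([np.cos(np.radians(yaw)),np.sin(np.radians(yaw)),0]);z=np.array([0,0,-1.]);return R.from_matrix(np.c_[x,np.cross(z,x),z])
E
```

```text
(array([-401.4, -296.6,  -67.3]), array([ 1.000e-02,  0.000e+00, -3.716e+01]))
```

>>> play_rows(translation=[[-0.04,-0.03,-0.007],[-0.04,-0.03,-0.007],[-0.04,-0.03,-0.007],[-0.04,-0.03,-0.007],[-0.04,-0.03,-0.007],[-0.04,-0.03,-0.007],[-0.04,-0.03,-0.007],[-0.04,-0.03,-0.007],[-0.04,-0.03,-0.007],[-0.04,-0.027,-0.007],[0,0,0],[0,0,0],[0,0,0],[0,0,0],[0,0,0]], delta_rot=[[0,0,0],[0,0,0],[0,0,0],[0,0,0],[0,0,0],[0,0,0],[0,0,0],[0,0,0],[0,0,0],[0,0,0],[0,0,-9.3],[0,0,-9.3],[0,0,-9.3],[0,0,-9.3],[0,0,0]], grip=[1,1,1,1,1,1,1,1,1,1,1,1,1,1,1])

```text
clock: 2.98
tool_pos: [0.4885, 0.17, 0.3727]
eef_rot: [-0.147, 0.989, 0.0, -0.0]
contact_force: [-0.1, 0.1, -0.4]
opening: 0.999
finger_force: 0.0
```

Run:
```python
from h import *
import pickle
w=cam("wrist");im=r.snapshot("wrist")
pickle.dump((w[0],w[1],w[2].as_quat(),im),open("w1.pkl","wb"))
cv2.imwrite("pics/w1.png",cv2.resize(im,(800,600),interpolation=cv2.INTER_CUBIC))
for t in("spindle","groove_low","washer_low"):print(t,[(np.round(d["point"],4).tolist(),round(d["confidence"],2)) for d in r.look_for("wrist",t)])
print(tool()[1],tool()[2].as_matrix()[:,0])
```

```text
spindle []
groove_low [([0.5609, 0.1655, 0.1895], 0.88)]
washer_low [([0.5621, 0.1722, 0.1831], 0.67)]
[0.48851413 0.17013698 0.37275975] [-9.56612624e-01 -2.91362781e-01 -1.33283771e-04]
```

View pics/w1.png

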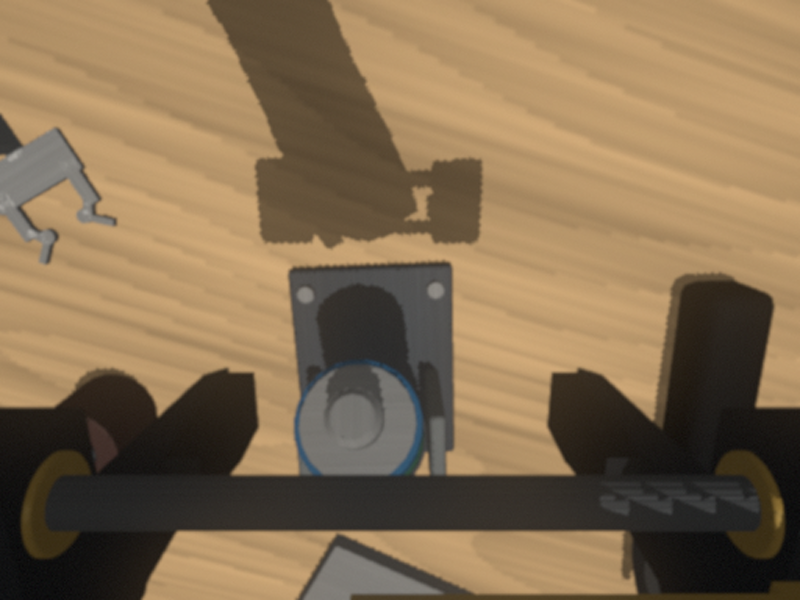

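The wrist view looks straight along the lean. The shaft end disc is centred at (354,418), the washer spans x 297–422, and the plate front edge runs from (290,269) to (450,264).

Run:
```python
from h import *
import pickle
K,e,q,im=pickle.load(open("w1.pkl","rb"));W=(K,e,R.from_quat(q));T=cam("top");S=cam("scene");k=1.5625
f=lambda u,v,z=.014:onplane(W,(u/k,v/k),z)[:2]
y=lambda a,b,o=0:np.degrees(np.arctan2(*(b-a)[::-1]))+o
FL,FR=f(450,264),f(290,269)
print("corners",FL,FR,"yaw front",y(FR,FL,-90),"sides",y(f(292,285),f(299,360)),y(f(452,266),f(453,448)))
print("top yaws",y(onplane(T,(232.9,227.4),.014)[:2],onplane(T,(190.4,241.7),.014)[:2],-90),y(onplane(T,(232.9,227.4),.014)[:2],onplane(T,(215,173.7),.014)[:2]),y(onplane(T,(190.4,241.7),.014)[:2],onplane(T,(172.9,186.4),.014)[:2]))
P=tri([(W,(354/k,419/k)),(T,(199.2,214.8))]);print("shaft top",P,proj(W,P)*k,(proj(T,P)-[162,167])*4.75+[380,0])
# overlay of model on wrist + top + scene
a=np.radians(17)
b=r.snapshot("top");sc=r.snapshot("scene")
def circ(c,s,rad):
    t=np.linspace(0,2*np.pi,60);return c+rad*(np.cos(t)[:,None]*s[0]+np.sin(t)[:,None]*s[1])
def axes(yaw):
    h=np.array([np.cos(yaw),np.sin(yaw),0]);z=np.array([0,0,1.]);A=np.radians(35)
    sz=-np.sin(A)*h+np.cos(A)*z;sx=np.cos(A)*h+np.sin(A)*z;return sx,np.cross(sz,sx),sz
ax=axes(a);out=[]
for img,c,(cx,cy),w in((b,T,(202,207),40),(im,W,(230,270),60),(sc,S,(272,165),40)):
    x0,y0=cx-w,cy-w;m=390/(2*w);o=cv2.resize(img[y0:y0+2*w,x0:x0+2*w],(390,390),interpolation=cv2.INTER_CUBIC)
    for cc,rd,col in((P,.016,(0,0,255)),(P-.027*ax[2],.034,(0,255,255)),(P-.018*ax[2],.016,(0,255,0))):
        p=((proj(c,circ(cc,ax,rd))-[x0,y0]+.5)*m).astype(int);cv2.polylines(o,[p],True,col,1)
    out.append(o)
cv2.imwrite("pics/ov.png",np.hstack(out)[:, :]if 0 else cv2.resize(np.hstack(out),(798,266),interpolation=cv2.INTER_AREA))
```

```text
corners [0.50055035 0.21496561] [0.54388727 0.08709348] yaw front 18.72194435638299 sides 18.670278451912992 18.739056222828626
top yaws 18.737144804593484 18.944780706040827 18.837942565989188
shaft top [0.56133651 0.1643221  0.19854832] [[353.98730645 418.99345671]] [[556.68662972 227.0477192 ]]
```

View pics/ov.png

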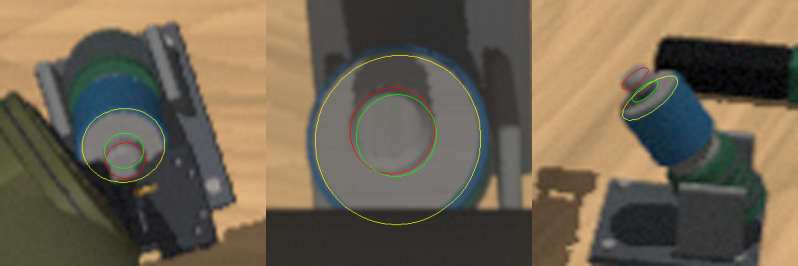

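Base yaw is 18.7° in both views, and the washer and shaft overlay fits, including laterally. The height will be felt with the clip. Now to the clip.

Run:
```python
from h import *
print(go(np.array([.49,-.37,.24]),down(225)))
```

```text
(array([ 156.4, -517.1,  132.8]), array([-1.000e-02,  1.000e-02, -2.801e+01]))
```

>>> play_rows(translation=[[0.0156,-0.0517,0.0133],[0.0156,-0.0517,0.0133],[0.0156,-0.0517,0.0133],[0.0156,-0.0517,0.0133],[0.0156,-0.0517,0.0133],[0.0156,-0.0517,0.0133],[0.0156,-0.0517,0.0133],[0.0156,-0.0517,0.0133],[0.0156,-0.0517,0.0133],[0.0156,-0.0517,0.0133],[0,0,0],[0,0,0],[0,0,0],[0,0,0]], delta_rot=[[0,0,0],[0,0,0],[0,0,0],[0,0,0],[0,0,0],[0,0,0],[0,0,0],[0,0,0],[0,0,0],[0,0,0],[0,0,-9.5],[0,0,-9.5],[0,0,-9],[0,0,0]], grip=[1,1,1,1,1,1,1,1,1,1,1,1,1,1])

```text
clock: 5.03
tool_pos: [0.4909, -0.37, 0.2395]
eef_rot: [-0.382, 0.924, 0.0, 0.0]
contact_force: [0.0, 0.3, 0.3]
opening: 1.002
finger_force: 0.0
```

Run:
```python
from h import *
import pickle
w=cam("wrist");im=r.snapshot("wrist")
pickle.dump((w[0],w[1],w[2].as_quat(),im),open("w2.pkl","wb"))
cv2.imwrite("pics/w2.png",cv2.resize(im,(800,600),interpolation=cv2.INTER_CUBIC))
for t in("clip","clip_tab","clip_mouth"):print(t,[(np.round(d["point"],4).tolist(),round(d["confidence"],2)) for d in r.look_for("wrist",t)])
print(tool()[1],tool()[2].as_matrix()[:,0])
```

```text
clip [([0.5035, -0.3573, 0.0098], 0.66), ([0.5692, -0.49, 0.0067], 0.58)]
clip_tab [([0.5002, -0.3602, 0.0082], 0.98), ([0.5669, -0.4902, 0.0025], 0.96)]
clip_mouth [([0.5669, -0.4918, 0.0049], 0.89), ([0.5009, -0.3614, 0.0077], 0.6)]
[ 0.49096963 -0.3698586   0.23970969] [-7.07902923e-01 -7.06309705e-01  2.28749174e-04]
```

View pics/w2.png

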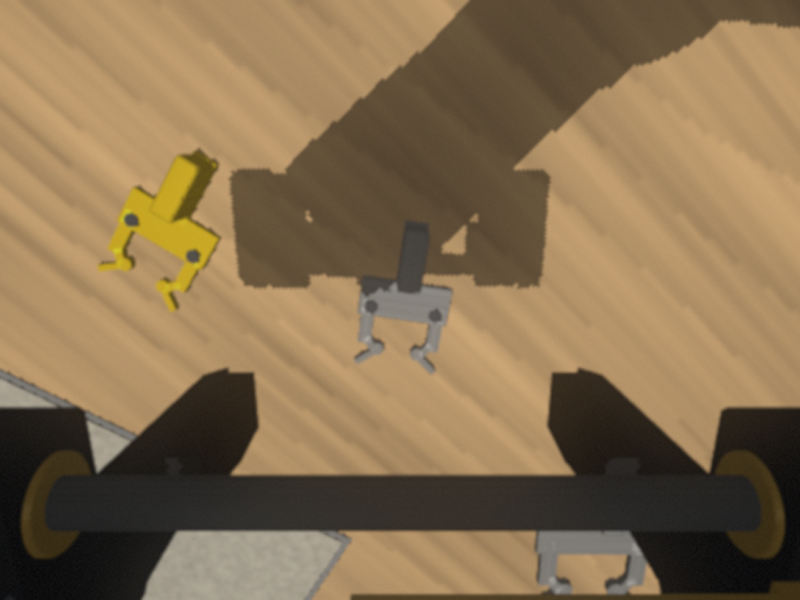

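The small grey clip is in view: tab top end at (417,225), plate (360–451, 288–322), flared tips at (357,359) and (433,371). I fit its pose from these points.

Run:
```python
from h import *
import pickle
K,e,q,im=pickle.load(open("w2.pkl","rb"));W=(K,e,R.from_quat(q));k=1.5625
M=np.array([[22,-26,3],[22,26,3],[-12,28,6],[-12,-28,6],[-36,28,6],[-72,-7,30],[-72,7,30]])/1000
U=np.array([[357,359],[433,371],[447,322],[360,317],[451,288],[405,224],[429,226]])/k
pose=lambda v:R.from_euler("z",v[2]).apply(M)+[v[0],v[1],0]
s=least_squares(lambda v:(proj(W,pose(v))-U).ravel(),[.5,-.36,.78],loss="soft_l1")
v=s.x;print(v[:2],np.degrees(v[2]));print(((proj(W,pose(v))-U)*k).round(1))
h=np.array([np.cos(v[2]),np.sin(v[2]),0])
for z in(.068+.06,.068): print(go(np.r_[v[:2],0]-.054*h+[0,0,z],down(180+np.degrees(v[2]))))
```

```text
[ 0.52184161 -0.34228357] 37.241178387988484
[[-1.8  1. ]
 [ 2.3 -1.1]
 [-0.   0.4]
 [-2.5 -6. ]
 [ 2.1 -2.6]
 [-0.7  1.3]
 [ 0.7  2.7]]
(array([ 12.2,   5. , 111.7]), array([-0.01, -0.01,  7.69]))
(array([ 12.1,   5. , 171.7]), array([-0.01, -0.01,  7.69]))
```

>>> play_rows(translation=[[0.004,0.002,0.037],[0.004,0.002,0.037],[0.004,0.001,0.037],[0,0,0],[0,0,0.02],[0,0,0.02],[0,0,0.02],[0,0,0],[0,0,0],[0,0,0],[0,0,0],[0,0,0],[0,0,0]], delta_rot=[[0,0,0],[0,0,0],[0,0,0],[0,0,7.7],[0,0,0],[0,0,0],[0,0,0],[0,0,0],[0,0,0],[0,0,0],[0,0,0],[0,0,0],[0,0,0]], grip=[1,1,1,1,1,1,1,1,-1,-1,-1,-1,-1], squeeze=55)

```text
clock: 6.85
tool_pos: [0.4789, -0.3749, 0.0688]
eef_rot: [-0.32, 0.947, -0.0, 0.0]
contact_force: [0.9, 0.5, -0.1]
opening: 0.456
finger_force: 0.0
```

>>> play_rows(translation=[[0,0,0],[0,0,0],[0,0,0],[0,0,0],[0,0,0],[0,0,0],[0,0,0]], delta_rot=[[0,0,0],[0,0,0],[0,0,0],[0,0,0],[0,0,0],[0,0,0],[0,0,0]], grip=[-1,-1,-1,-1,-1,-1,-1])

```text
clock: 7.72
tool_pos: [0.4788, -0.3748, 0.0687]
eef_rot: [-0.32, 0.947, 0.0, -0.0]
contact_force: [-0.6, -0.5, 0.4]
opening: 0.154
finger_force: 55.0
```

Gripped. I compute the lift, transfer and pre-approach.

```bash
cat >> h.py <<'E'
yaw=np.radians(18.75);H=np.array([np.cos(yaw),np.sin(yaw),0]);A=np.radians(35)
sz=-np.sin(A)*H+[0,0,np.cos(A)];sx=np.cos(A)*H+[0,0,np.sin(A)];sy=np.cross(sz,sx)
P=np.array([.56134,.16432,.19855]);WC=P-.027*sz   # washer face centre, estimated
QT=R.from_matrix(np.c_[-sx,np.cross(-sz,-sx),-sz])
def tcp(d,h,y=0): return WC-(d+.054)*sx+(h+.0687)*sz+y*sy
def clip():
    "clip origin in spindle axes rel. washer centre (mm), tool tilt error"
    _,p,Q=tool();c=p+Q.apply([-.054,0,.0687])-WC
    return np.round([c@sx*1e3,c@sy*1e3,c@sz*1e3],2),(QT.inv()*Q).as_rotvec(degrees=True).round(2)
E
python3 - <<'E'
from h import *
t=tcp(.055,.03);print("WC",WC,"tcp",t,"tcp feel",tcp(.034,.0))
p0=tool()[1];print(go(np.array([.40,.05,.32]),tool()[2]))
print("rot",(tool()[2].inv()*QT).as_rotvec(degrees=True))
E
```

```text
WC [0.57600469 0.16929799 0.17643289] tcp [0.437848   0.12240011 0.19476337] tcp feel [0.47043138 0.13346068 0.18223391]
(array([-195. ,  385.6, -251.3]), array([0., 0., 0.]))
rot [  5.69232797 -34.69301902  18.00947155]
```

>>> play_rows(translation=[[0,0,-0.02],[0,0,-0.046],[0,0,-0.046],[0,0,-0.046],[0,0,-0.046],[0,0,-0.046],[-0.0195,0.0386,0],[-0.0195,0.0386,0],[-0.0195,0.0386,0],[-0.0195,0.0386,0],[-0.0195,0.0386,0],[-0.0195,0.0386,0],[-0.0195,0.0386,0],[-0.0195,0.0386,0],[-0.0195,0.0386,0],[-0.0195,0.0386,0],[0,0,0]], delta_rot=[[0,0,0],[0,0,0],[0,0,0],[0,0,0],[0,0,0],[0,0,0],[0,0,0],[0,0,0],[0,0,0],[0,0,0],[0,0,0],[0,0,0],[0,0,0],[0,0,0],[0,0,0],[0,0,0],[0,0,0]], grip=[-1,-1,-1,-1,-1,-1,-1,-1,-1,-1,-1,-1,-1,-1,-1,-1,-1])

```text
clock: 9.85
tool_pos: [0.3993, 0.0537, 0.32]
eef_rot: [-0.324, 0.946, 0.0, 0.001]
contact_force: [0.3, -1.2, -1.2]
opening: 0.152
finger_force: 55.0
```

>>> play_rows(translation=[[0,0,0],[0,0,0],[0,0,0],[0,0,0],[0,0,0],[0,0,0]], delta_rot=[[1.14,-6.94,3.6],[1.14,-6.94,3.6],[1.14,-6.94,3.6],[1.14,-6.94,3.6],[1.14,-6.94,3.6],[0,0,0]], grip=[-1,-1,-1,-1,-1,-1])

```text
clock: 10.6
tool_pos: [0.3742, 0.0425, 0.3031]
eef_rot: [-0.219, 0.965, 0.026, 0.145]
contact_force: [-0.1, 0.6, -0.9]
opening: 0.153
finger_force: 55.0
```

Run:
```python
from h import *
print(clip(),go(tcp(.055,.03),QT),tool()[0]["contact_force"],tool()[0]["q"].round(2))
a=r.snapshot("scene");cv2.imwrite("pics/s2.png",cv2.resize(a[60:260,180:440],(780,600),interpolation=cv2.INTER_CUBIC))
```

```text
(array([-87.61, -47.5 , 154.93]), array([-2.22, 18.02, -6.41])) (array([-56.5,  46.3, 129.8]), array([  2.22, -18.02,   6.41])) [-0.07408935  0.61044067 -0.92437311] [ 0.16  0.36 -0.48  2.45  1.04  0.15  0.72]
```

View pics/s2.png

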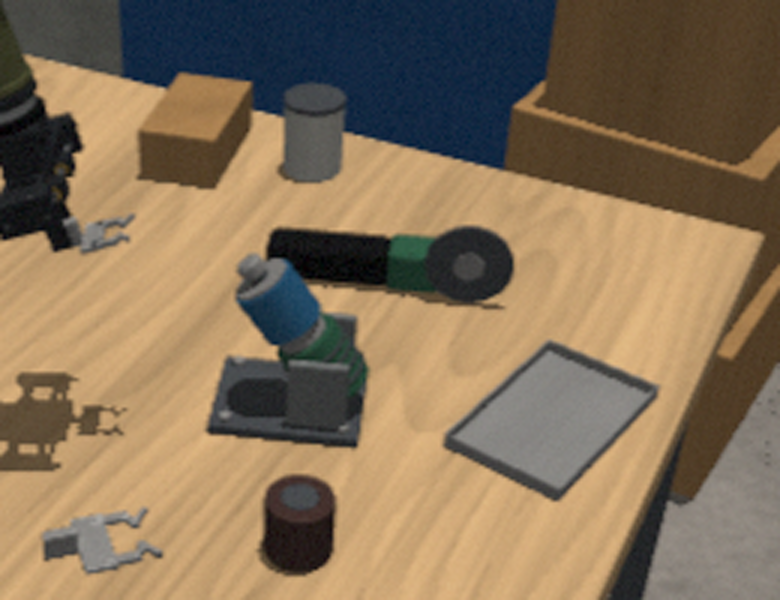

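The clip is held (at (105,232)) and clear. But joints 4 and 6 are near their limits, so the tilt wasn't reached. I'll fit a kinematic model from the known poses to choose a pressing direction the arm can reach.

```bash
cat > fk.py <<'E'
from h import *
import itertools
lo=np.array([-3.01,-.46,-1.47,.13,-1,.04,-2.66]);hi=np.array([3.01,2.08,1.51,2.56,4.14,2.09,2.66])
def fk(q,m):
    s,L,o=m;p=np.array([0,0,L[0]]);Q=R.identity()
    for i in range(7):
        Q=Q*R.from_rotvec((s[i]*q[i]+o[i])*(np.array([0,0,1.]) if i%2==0 else np.array([0,1.,0])))
        if i in(1,3,5): p=p+Q.apply([L[4] if i==1 else L[5] if i==3 else 0,0,L[(i+1)//2]])
    return p,Q
E
cat > fit.py <<'E'
from fk import *
import pickle
s0=(np.array([-1.1852197,.68996933,-.19453024,1.56633929,.15731972,.9024825,-.21509301]),np.array([.21521225,.58623566,.30192074]),R.from_quat([.174925842,.984581199,-.000897276,-.0000908]))
s,p,Q=tool();D=[s0,(np.array(s["q"]),p,Q)]
best=[]
for sg in itertools.product([1,-1],repeat=4):
  for s4,s6 in((1,1),(-1,-1)):
    S=np.array([sg[0],1,sg[1],s4,sg[2],s6,sg[3]])
    for o1 in(0,np.pi):
      for o5 in (0,np.pi):
       for o7 in(0,np.pi/2,np.pi,-np.pi/2):
        o=np.array([o1,0,0,0,o5,0,o7])
        # orientation first
        eo=sum((fk(q,(S,np.zeros(6),o))[1].inv()*Qm).magnitude() for q,_,Qm in D)
        best.append((eo,S,o))
best.sort(key=lambda b:b[0])
for eo,S,o in best[:3]:
    f=lambda L:np.concatenate([fk(q,(S,L,o))[0]-pm for q,pm,_ in D])
    z=least_squares(f,[.3,.35,.35,.25,0,0],bounds=(-.2,.8));print(round(eo,4),S,o.round(2),z.x.round(4),np.abs(z.fun).max())
    if eo==best[0][0]: pickle.dump((S,z.x,o),open("m.pkl","wb"))
E
python3 fit.py
```

```text
0.0 [-1  1 -1  1 -1  1 -1] [0.   0.   0.   0.   0.   0.   1.57] [-0.2     0.6966  0.1746  0.0446 -0.0382 -0.1184] 0.012678088863452619
0.5967 [-1  1 -1  1 -1  1 -1] [ 3.14  0.    0.    0.    0.    0.   -1.57] [ 0.8    -0.2    -0.2     0.4606 -0.2     0.2269] 0.040847643724361005
0.7927 [ 1  1 -1  1 -1  1  1] [0 0 0 0 0 0 0] [ 0.8    -0.2    -0.2     0.6526 -0.0592 -0.1923] 0.41158475575220826
```

```bash
cat > fk.py <<'E'
from h import *
lo=np.array([-3.01,-.46,-1.47,.13,-1,.04,-2.66]);hi=np.array([3.01,2.08,1.51,2.56,4.14,2.09,2.66])
S=np.array([-1,1,-1,1,-1,1,-1]);O=np.array([0,0,0,0,0,0,np.pi/2])
def fk(q,L):
    h,l1,a3,l2,a4,l3,a6=L;p=np.array([0,0,h]);Q=R.identity()
    off={1:[0,0,l1],2:[a3,0,0],3:[a4,0,l2],5:[a6,0,l3]}
    for i in range(7):
        Q=Q*R.from_rotvec((S[i]*q[i]+O[i])*(np.array([0,0,1.]) if i%2==0 else np.array([0,1.,0])))
        if i in off:p=p+Q.apply(off[i])
    return p,Q
E
python3 - <<'E'
from fk import *
s0=(np.array([-1.1852197,.68996933,-.19453024,1.56633929,.15731972,.9024825,-.21509301]),np.array([.21521225,.58623566,.30192074]))
s,p,Q=tool();D=[s0,(np.array(s["q"]),p)]
for sg in((1,-1),(1,1),(-1,1),(-1,-1)):
  for s6 in(1,-1):
    L0=np.array([.267,.293,sg[0]*.0525,.3425,sg[1]*.0775,.2,s6*.076])
    f=lambda L:np.concatenate([np.concatenate([fk(q,L)[0]-pm for q,pm in D]),1e-3*(L-L0)])
    z=least_squares(f,L0);g=least_squares(lambda v:f(np.r_[L0[:5],v[0],L0[6]])[:6],[.2]);print(sg,s6,z.x.round(4),np.abs(z.fun[:6]).max().round(5),"| fixed",g.x,np.abs(g.fun).max().round(4))
E
```

```text
(1, -1) 1 [ 0.0281  0.7705 -0.1406  0.2255 -0.0799  0.3299 -0.0195] 1e-05 | fixed [-0.0246472] 0.1367
(1, -1) -1 [ 0.0248  0.7698 -0.1398  0.2245 -0.0806  0.3268 -0.0196] 1e-05 | fixed [-0.0246472] 0.1322
(1, 1) 1 [ 0.044   0.7741 -0.1444  0.2302 -0.0763  0.3453 -0.0187] 1e-05 | fixed [-0.09057112] 0.2367
(1, 1) -1 [ 0.0408  0.7733 -0.1436  0.2292 -0.077   0.3422 -0.0189] 1e-05 | fixed [-0.09057112] 0.1985
(-1, 1) 1 [ 0.0555  0.7767 -0.1471  0.2336 -0.0737  0.3564 -0.0182] 1e-05 | fixed [-0.02777647] 0.3134
(-1, 1) -1 [ 0.0523  0.7759 -0.1463  0.2327 -0.0744  0.3533 -0.0183] 0.0 | fixed [-0.02777647] 0.2752
(-1, -1) 1 [ 0.0395  0.7731 -0.1433  0.2289 -0.0773  0.341  -0.0189] 0.0 | fixed [0.03814745] 0.218
(-1, -1) -1 [ 0.0363  0.7723 -0.1425  0.2279 -0.078   0.3379 -0.0191] 0.0 | fixed [0.03814745] 0.117
```

The front press would need joint 4 past its limit. Pressing from the back (mouth towards the robot, tool x along spindle +x) puts the wrist farther out and looks feasible. I re-orient high up: level the tool, move out, turn 180°, then tilt.

Run:
```python
from h import *
s,p,Q=tool()
print((Q.inv()*down(198.75)).as_rotvec(degrees=True).round(2),"then",down(198.75).inv().apply(np.array([.60,.19,.42])-p).round(3))
```

```text
[ 0.21 17.    6.73] then [-0.261  0.067 -0.117]
```

>>> play_rows(translation=[[0,0,0],[0,0,0],[0,0,-0.03],[0,0,-0.045],[0,0,-0.042],[-0.037,0.009,0],[-0.037,0.009,0],[-0.037,0.009,0],[-0.037,0.01,0],[-0.037,0.01,0],[-0.037,0.01,0],[-0.037,0.01,0],[0,0,0]], delta_rot=[[0.1,8.5,3.4],[0.1,8.5,3.4],[0,0,0],[0,0,0],[0,0,0],[0,0,0],[0,0,0],[0,0,0],[0,0,0],[0,0,0],[0,0,0],[0,0,0],[0,0,0]], grip=[-1,-1,-1,-1,-1,-1,-1,-1,-1,-1,-1,-1,-1])

```text
clock: 12.28
tool_pos: [0.5983, 0.1917, 0.422]
eef_rot: [-0.166, 0.986, 0.002, 0.006]
contact_force: [-0.4, -0.5, -1.5]
opening: 0.156
finger_force: 55.0
```

>>> play_rows(translation=[[0,0,0],[0,0,0],[0,0,0],[0,0,0],[0,0,0],[0,0,0],[0,0,0],[0,0,0],[0,0,0],[0,0,0],[0,0,0],[0,0,0],[0,0,0],[0,0,0],[0,0,0],[0,0,0],[0,0,0],[0,0,0],[0,0,0]], delta_rot=[[0,0,10],[0,0,10],[0,0,10],[0,0,10],[0,0,10],[0,0,10],[0,0,10],[0,0,10],[0,0,10],[0,0,10],[0,0,10],[0,0,10],[0,0,10],[0,0,10],[0,0,10],[0,0,10],[0,0,10],[0,0,10],[0,0,0]], grip=[-1,-1,-1,-1,-1,-1,-1,-1,-1,-1,-1,-1,-1,-1,-1,-1,-1,-1,-1])

```text
clock: 14.65
tool_pos: [0.5969, 0.1895, 0.4231]
eef_rot: [0.986, 0.165, 0.007, -0.0]
contact_force: [0.1, -0.3, -1.1]
opening: 0.152
finger_force: 55.0
```

```bash
cat >> h.py <<'E'
QT=R.from_matrix(np.c_[sx,-sy,-sz])   # back press: clip x = -sx
def tcp(d,h,y=0): return WC+(d+.054)*sx+(h+.0687)*sz+y*sy
E
python3 - <<'E'
from h import *
print(clip(),tool()[0]["q"].round(2),tool()[2].as_matrix()[:,0],tool()[1])
print("rot",(tool()[2].inv()*QT).as_rotvec(degrees=True),"tcp",tcp(.06,.03))
E
```

```text
(array([ 79.8 ,  12.03, 160.47]), array([-1.000e-02, -3.417e+01, -3.000e-01])) [-0.37  0.57 -0.02  1.41  0.02  1.15 -1.63] [0.94522683 0.32609599 0.01440995] [0.59694753 0.18951576 0.42312473]
rot [5.56952136e-03 3.41740229e+01 3.03289490e-01] tcp [0.61082458 0.18111775 0.32267092]
```

>>> play_rows(translation=[[0,0,0],[0,0,0],[0,0,0],[0,0,0],[0,0,0]], delta_rot=[[0,8.5,0.1],[0,8.5,0.1],[0,8.5,0.1],[0,8.7,0],[0,0,0]], grip=[-1,-1,-1,-1,-1])

```text
clock: 15.28
tool_pos: [0.5948, 0.1884, 0.4212]
eef_rot: [0.942, 0.156, 0.294, -0.046]
contact_force: [-0.0, 0.5, -1.2]
opening: 0.153
finger_force: 55.0
```

Run:
```python
from h import *
print(clip(),tool()[0]["q"].round(2),"go",go(tcp(.04,.025),QT))
```

```text
(array([105.55,  11.65, 118.45]), array([-0.22, -0.35, -0.11])) [-0.43  0.39  0.04  1.91  0.11  0.24 -1.74] go (array([-65.4,  11.5,  93.6]), array([0.22, 0.35, 0.11]))
```

>>> play_rows(translation=[[-0.01,0.003,0.015],[-0.01,0.003,0.015],[-0.01,0.003,0.015],[-0.01,0.003,0.015],[0,0,0]], delta_rot=[[0,0.3,0],[0,0,0],[0,0,0],[0,0,0],[0,0,0]], grip=[-1,-1,-1,-1,-1])

```text
clock: 15.9
tool_pos: [0.6059, 0.1789, 0.3529]
eef_rot: [0.942, 0.155, 0.296, -0.047]
contact_force: [-0.5, -0.3, -0.1]
opening: 0.157
finger_force: 55.0
```

Run:
```python
from h import *
print(clip(),tool()[0]["q"].round(2),"go",go(tcp(.036,.015),QT),tool()[0]["contact_force"].round(1))
a=r.snapshot("scene");b=r.snapshot("top")
cv2.imwrite("pics/s3.png",np.hstack([cv2.resize(a[100:220,210:330],(400,400),interpolation=cv2.INTER_CUBIC),cv2.resize(b[140:260,140:260],(400,400),interpolation=cv2.INTER_CUBIC)]))
```

```text
(array([72.7 , -0.86, 57.98]), array([-0.25, -0.19, -0.03])) [-0.4   0.5   0.03  1.99  0.25  0.05 -1.86] go (array([-36.8,  -0.7,  42.9]), array([0.25, 0.19, 0.03])) [-0.5 -0.3 -0.1]
```

View pics/s3.png

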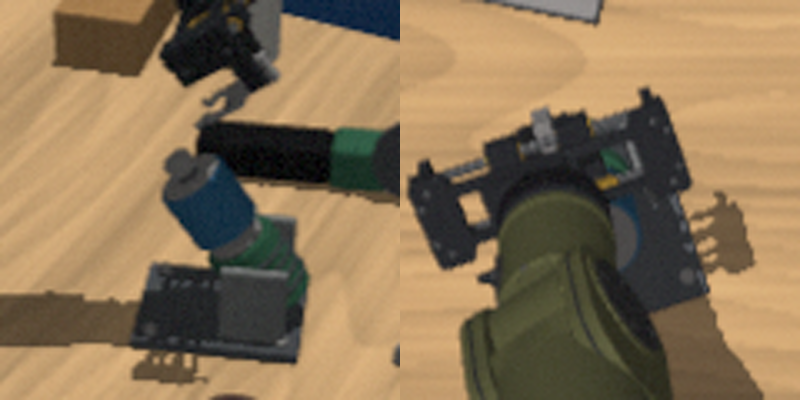

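Picture: the clip is held above and behind the spindle, with the mouth towards the robot. But joint 6 is at its lower limit (0.05). I fit the kinematics from the five poses logged and search for a reachable approach direction.

```bash
cat > fit.py <<'E'
from fk import *
import pickle
s,p,Q=tool()
D=[([-1.1852197,.68996933,-.19453024,1.56633929,.15731972,.9024825,-.21509301],[.21521,.58624,.30192],5),
([.16,.36,-.48,2.45,1.04,.15,.72],[.3742,.0425,.3031],1),([-.37,.57,-.02,1.41,.02,1.15,-1.63],[.59695,.18952,.42312],1),
([-.43,.39,.04,1.91,.11,.24,-1.74],[.5948,.1884,.4212],1),(s["q"],p,5)]
f=lambda L:np.concatenate([w*(fk(np.array(q),L)[0]-pm) for q,pm,w in D])
z=least_squares(f,[.3,.45,0,.45,0,.25,0]);print(z.x.round(4),(z.fun.reshape(-1,3)*1e3).round(1))
pickle.dump(z.x,open("m.pkl","wb"))
L=z.x;rng=np.random.default_rng(0);q0=np.array(s["q"])
mid=(lo+hi)/2
for deg in range(-180,180,30):
    a=np.radians(deg);m=np.cos(a)*sx+np.sin(a)*sy  # clip mouth dir ; tool x=-m
    Qm=R.from_matrix(np.c_[-m,np.cross(-sz,-m),-sz]);best=None
    T=[WC-(d+.054)*m+(h+.0687)*sz for d,h in((.06,.03),(0,.0))]
    for t in range(25):
        g=lambda q:np.concatenate([np.r_[(fk(q[7*i:7*i+7],L)[0]-T[i])*1e2,(fk(q[7*i:7*i+7],L)[1].inv()*Qm).as_rotvec()*10] for i in(0,1)]+[.02*(q[:7]-q[7:])])
        x0=rng.uniform(lo+.05,hi-.05)if t else np.clip(q0,lo+.05,hi-.05)
        y=least_squares(g,np.r_[x0,x0],bounds=(np.r_[lo,lo]+.03,np.r_[hi,hi]-.03),max_nfev=60)
        e=np.abs(y.fun[:12]).max()
        if e<.05:
            dist=np.abs(y.x[7:]-q0).max()
            if best is None or dist<best[0]:best=(dist,e,y.x)
    print(deg,None if best is None else (round(best[0],2),best[2].reshape(2,7).round(2).tolist()))
E
timeout 500 python3 fit.py
```

```text
[ 0.2222  0.8769 -0.0534  0.3429  0.0772  0.3539  0.1103] [[ -40.2    3.4   17.6]
 [ -17.8 -106.1   54.7]
 [ -32.2   30.2    3.8]
 [ -35.2   24.    -6.6]
 [ -12.5   98.9  -28. ]]
-180 None
-150 None
-120 None
-90 None
-60 None
-30 None
0 None
30 None
60 None
90 None
120 None
150 None
```

```bash
cat > fk.py <<'E'
from h import *
lo=np.array([-3.01,-.46,-1.47,.13,-1,.04,-2.66]);hi=np.array([3.01,2.08,1.51,2.56,4.14,2.09,2.66])
S=np.array([-1,1,-1,1,-1,1,-1]);O=np.array([0,0,0,0,0,0,np.pi/2])
def fk(q,L):
    p=np.array([0,0,L[0]]);Q=R.identity()
    off={0:[0,L[1],0],1:L[2:5],2:[L[5],0,0],3:L[6:9],5:L[9:12]}
    for i in range(7):
        Q=Q*R.from_rotvec((S[i]*q[i]+O[i])*(np.array([0,0,1.]) if i%2==0 else np.array([0,1.,0])))
        if i in off:p=p+Q.apply(off[i])
    return p,Q
E
cat > data.py <<'E'
D=[([-1.1852197,.68996933,-.19453024,1.56633929,.15731972,.9024825,-.21509301],[.21521,.58624,.30192],5,[.174925842,.984581199,-.000897276,-.0000908]),
([.16,.36,-.48,2.45,1.04,.15,.72],[.3742,.0425,.3031],1,[-.219,.965,.026,.145]),([-.37,.57,-.02,1.41,.02,1.15,-1.63],[.59695,.18952,.42312],1,[.986,.165,.007,0]),
([-.43,.39,.04,1.91,.11,.24,-1.74],[.5948,.1884,.4212],1,[.942,.156,.294,-.046])]
E
python3 - <<'E'
from fk import *
from data import D
s,p,Q=tool();D.append((s["q"],p,5,Q.as_quat()));print(np.array(s["q"]).tolist(),p.tolist(),Q.as_quat().tolist())
for d in D: print("ori err deg",np.degrees((fk(np.array(d[0]),np.zeros(12))[1].inv()*R.from_quat(d[3])).magnitude()).round(2), "rotated 1: az",np.degrees(np.arctan2(d[1][1],d[1][0])).round(1),"q1",np.degrees(d[0][0]).round(1))
for reg in(1e-1,1e-2):
    L0=np.array([.33,0,0,0,.4,0,0,0,.4,0,0,.25])
    f=lambda L:np.concatenate([np.concatenate([w*(fk(np.array(q),L)[0]-pm) for q,pm,w,_ in D]),reg*(L-L0)])
    z=least_squares(f,L0);print(z.x.round(3),(z.fun[:15].reshape(-1,3)*1e3).round(1).tolist())
E
```

```text
[-0.3963623281122388, 0.49826262319603704, 0.035193543180035265, 1.9882989649441731, 0.2531716621136792, 0.04616627412550522, -1.864705776505804] [0.6060152465794771, 0.17948260213430262, 0.35435878793016623] [0.9410129272568243, 0.15480912459267496, 0.2971212622274108, -0.04741056011884526]
ori err deg 0.0 rotated 1: az 69.8 q1 -67.9
ori err deg 0.71 rotated 1: az 6.5 q1 9.2
ori err deg 0.36 rotated 1: az 17.6 q1 -21.2
ori err deg 0.22 rotated 1: az 17.6 q1 -24.6
ori err deg 0.0 rotated 1: az 16.5 q1 -22.7
[ 0.36  -0.015  0.011 -0.015  0.534  0.005 -0.005 -0.02   0.342 -0.008
  0.001  0.249] [[-0.2, -0.6, 0.8], [1.2, 0.7, -1.7], [3.6, -2.6, -2.5], [1.3, 2.0, 2.5], [-0.7, 0.2, -0.6]]
[ 0.368 -0.004  0.005 -0.004  0.579 -0.025  0.018 -0.018  0.369  0.005
 -0.02   0.28 ] [[-0.1, -0.1, 0.0], [0.1, -0.0, -0.2], [0.9, -0.9, -0.1], [-1.4, 1.6, -0.1], [0.2, -0.2, 0.1]]
```

```bash
cat > search.py <<'E'
from fk import *
import sys
L=np.array([.368,-.004,.005,-.004,.579,-.025,.018,-.018,.369,.005,-.02,.28])
q0=np.array(tool()[0]["q"]);rng=np.random.default_rng(0)
for deg in range(-180,180,30):
    a=np.radians(deg);m=np.cos(a)*sx+np.sin(a)*sy
    Qm=R.from_matrix(np.c_[-m,np.cross(-sz,-m),-sz]);sol=[]
    T=[WC-(d+.054)*m+(h+.0687)*sz for d,h in((.06,.03),(0,.0))]
    def g(q,t): 
        p,Q=fk(q,L);return np.r_[(p-t)*10,(Q.inv()*Qm).as_rotvec()*3]
    for k in range(14):
        y=least_squares(g,rng.uniform(lo+.06,hi-.06),bounds=(lo+.05,hi-.05),args=(T[1],),max_nfev=50)
        if np.abs(y.fun).max()>.02: continue
        y2=least_squares(g,y.x,bounds=(lo+.05,hi-.05),args=(T[0],),max_nfev=50)
        if np.abs(y2.fun).max()>.02: continue
        sol.append((np.abs(y.x-y2.x).max().round(2),np.abs(y.x-q0).max().round(2),np.minimum(y.x-lo,hi-y.x).min().round(2),y.x.round(2).tolist()))
    sol.sort(key=lambda s:s[1])
    print(deg,len(sol));[print("   ",*s) for s in sol[:3]]
E
timeout 550 python3 search.py
```

```text
-180 2
    0.79 3.31 0.21 [-0.29, 0.64, 0.02, 2.14, 3.3, 0.25, 1.45]
    0.39 4.47 0.05 [0.08, 0.73, -0.66, 2.18, 2.2, 0.51, 2.61]
-150 3
    0.34 3.82 0.07 [-0.69, 0.71, 0.56, 2.13, 4.07, 0.42, 1.07]
    0.3 3.82 0.07 [-0.67, 0.7, 0.53, 2.12, 4.07, 0.39, 1.07]
    0.36 3.84 0.05 [-0.7, 0.71, 0.58, 2.13, 4.09, 0.43, 1.04]
-120 3
    0.2 1.83 0.08 [0.1, 0.84, -0.94, 2.25, 2.08, 0.8, -2.58]
    0.29 3.82 0.06 [-0.82, 0.77, 0.73, 2.18, 4.08, 0.54, 1.52]
    0.17 4.04 0.32 [-0.55, 0.68, 0.26, 2.2, 3.5, 0.36, 2.17]
-90 5
    0.14 1.71 0.08 [0.22, 1.11, -1.39, 2.31, 1.96, 1.28, -1.9]
    0.14 1.74 0.18 [0.19, 1.05, -1.29, 2.31, 2.0, 1.18, -1.95]
    0.15 1.95 0.25 [0.03, 0.83, -0.83, 2.31, 2.2, 0.8, -2.23]
-60 1
    0.16 2.79 0.06 [-0.4, 0.73, -0.01, 2.36, 3.05, 0.56, -2.6]
-30 0
0 0
30 4
    1.56 2.14 0.14 [0.25, 0.92, -0.87, 2.42, 2.39, 0.87, -0.12]
    1.29 2.31 0.15 [0.16, 0.85, -0.67, 2.41, 2.56, 0.76, -0.3]
    1.24 2.33 0.15 [0.14, 0.84, -0.63, 2.41, 2.59, 0.74, -0.33]
60 5
    0.17 2.27 0.2 [0.22, 0.83, -0.69, 2.36, 2.52, 0.67, 0.31]
    0.18 2.27 0.2 [0.22, 0.83, -0.69, 2.36, 2.52, 0.67, 0.31]
    0.2 2.69 0.22 [0.02, 0.75, -0.31, 2.34, 2.95, 0.55, -0.14]
90 0
120 0
150 1
    0.31 3.84 0.37 [0.1, 0.71, -0.57, 2.19, 2.36, 0.44, 1.97]
```

The model now fits to 1–2 mm. Solutions need the wrist flipped (q5≈2–2.5), with the mouth about 60° towards +sy. I optimise that target and plan a joint-interpolated route expressed as tool deltas.

```bash
cat > plan.py <<'E'
from fk import *
L=np.array([.368,-.004,.005,-.004,.579,-.025,.018,-.018,.369,.005,-.02,.28])
def target(deg,d,h,y=0):
    a=np.radians(deg);m=np.cos(a)*sx+np.sin(a)*sy;n=np.cross(sz,m)
    return WC-(d+.054)*m+(h+.0687)*sz+y*n,R.from_matrix(np.c_[-m,np.cross(-sz,-m),-sz])
mid=(lo+hi)/2;hw=(hi-lo)/2
def ik(deg,d,h,x0,w=.02):
    t,Qm=target(deg,d,h)
    def g(q):
        p,Q=fk(q,L);return np.r_[(p-t)*30,(Q.inv()*Qm).as_rotvec()*10,w*((q-mid)/hw)**4*3]
    y=least_squares(g,np.clip(x0,lo+.04,hi-.04),bounds=(lo+.03,hi-.03),max_nfev=100);return y.x,np.abs(y.fun[:6]).max()
E
python3 - <<'E'
from plan import *
for deg in(45,60,75,90,105,-90,-105):
    x=np.array([.22,.83,-.69,2.36,2.52,.67,.31])if deg>0 else np.array([.03,.83,-.83,2.31,2.2,.8,-2.23])
    o=[]
    for d,h in((0,0),(.035,0),(.06,.05)):
        x,e=ik(deg,d,h,x);o.append((x.round(2).tolist(),round(e,3),np.minimum(x-lo,hi-x).min().round(2)))
    print(deg,*o,sep="\n   ")
E
```

```text
45
   ([-0.07, 0.75, -0.17, 2.37, 3.1, 0.58, -0.58], np.float64(0.0), np.float64(0.19))
   ([0.0, 0.8, -0.17, 2.41, 3.17, 0.66, -0.57], np.float64(0.0), np.float64(0.15))
   ([0.06, 0.71, -0.13, 2.49, 3.3, 0.65, -0.62], np.float64(0.001), np.float64(0.07))
60
   ([-0.01, 0.74, -0.24, 2.34, 3.03, 0.53, -0.23], np.float64(0.0), np.float64(0.22))
   ([0.09, 0.77, -0.27, 2.36, 3.08, 0.57, -0.19], np.float64(0.0), np.float64(0.2))
   ([0.19, 0.68, -0.28, 2.42, 3.18, 0.52, -0.22], np.float64(0.0), np.float64(0.14))
75
   ([0.05, 0.74, -0.34, 2.31, 2.9, 0.5, 0.18], np.float64(0.0), np.float64(0.25))
   ([0.18, 0.76, -0.41, 2.31, 2.91, 0.5, 0.27], np.float64(0.0), np.float64(0.25))
   ([0.32, 0.67, -0.5, 2.35, 2.86, 0.43, 0.36], np.float64(0.0), np.float64(0.21))
90
   ([0.18, 0.76, -0.57, 2.29, 2.58, 0.53, 0.78], np.float64(0.0), np.float64(0.27))
   ([0.31, 0.79, -0.66, 2.27, 2.51, 0.51, 0.93], np.float64(0.0), np.float64(0.29))
   ([0.46, 0.71, -0.8, 2.29, 2.35, 0.46, 1.13], np.float64(0.0), np.float64(0.27))
105
   ([0.2, 0.76, -0.64, 2.26, 2.45, 0.52, 1.17], np.float64(0.0), np.float64(0.3))
   ([0.32, 0.78, -0.72, 2.22, 2.36, 0.49, 1.33], np.float64(0.0), np.float64(0.34))
   ([0.45, 0.69, -0.83, 2.22, 2.16, 0.43, 1.56], np.float64(0.0), np.float64(0.34))
-90
   ([0.1, 0.9, -1.0, 2.31, 2.11, 0.93, -2.12], np.float64(0.0), np.float64(0.25))
   ([0.02, 0.9, -1.01, 2.3, 2.07, 0.97, -2.15], np.float64(0.0), np.float64(0.26))
   ([-0.05, 0.77, -1.0, 2.33, 1.96, 0.91, -2.2], np.float64(0.0), np.float64(0.23))
-105
   ([0.14, 0.91, -1.07, 2.28, 2.05, 0.95, -2.29], np.float64(0.0), np.float64(0.28))
   ([0.06, 0.9, -1.07, 2.24, 2.0, 0.96, -2.31], np.float64(0.0), np.float64(0.32))
   ([-0.0, 0.75, -1.03, 2.26, 1.88, 0.87, -2.32], np.float64(0.0), np.float64(0.3))
```

```bash
cat > route.py <<'E'
from plan import *
q0=np.array(tool()[0]["q"]);x,_=ik(90,.06,.05,np.array([.46,.71,-.8,2.29,2.35,.46,1.13]))
via=(q0+x)/2;via[5]=.7;via[1]-=.15
n=30;t=np.linspace(0,1,n+1)
from scipy.interpolate import PchipInterpolator
qs=PchipInterpolator([0,.5,1],[q0,via,x])(t)
F=[fk(q,L) for q in qs];_,p0,Q0=tool()
tr=[];ro=[];Pc,Qc=F[0]
for i in range(1,n+1):
    p,Q=F[i];a=np.round(Qc.inv().apply(p-Pc),3);b=np.round((Qc.inv()*Q).as_rotvec(degrees=True),1)
    tr.append(a.tolist());ro.append(b.tolist());Pc=Pc+Qc.apply(a);Qc=Qc*R.from_rotvec(b,degrees=True)
print("x",x.round(2));print([[*np.round(p,2)] for p,_ in F[::3]])
print("clip z",[round((p+Q.apply([-.054,0,.0687]))[2],3) for p,Q in F[::3]],"mouth tip",[np.round(p+Q.apply([-.076,0,.0687]),2).tolist() for p,Q in F[::3]])
print("maxrot",np.linalg.norm(ro,axis=1).max())
for k in(0,15):print(tr[k:k+15]);print(ro[k:k+15])
E
python3 route.py
```

```text
x [ 0.46  0.71 -0.8   2.29  2.35  0.46  1.13]
[[np.float64(0.61), np.float64(0.18), np.float64(0.35)], [np.float64(0.56), np.float64(0.13), np.float64(0.33)], [np.float64(0.53), np.float64(0.07), np.float64(0.33)], [np.float64(0.52), np.float64(0.01), np.float64(0.33)], [np.float64(0.52), np.float64(-0.03), np.float64(0.35)], [np.float64(0.53), np.float64(-0.05), np.float64(0.36)], [np.float64(0.55), np.float64(-0.05), np.float64(0.36)], [np.float64(0.57), np.float64(-0.05), np.float64(0.35)], [np.float64(0.57), np.float64(-0.03), np.float64(0.33)], [np.float64(0.57), np.float64(-0.0), np.float64(0.3)], [np.float64(0.55), np.float64(0.04), np.float64(0.27)]]
clip z [np.float64(0.267), np.float64(0.254), np.float64(0.264), np.float64(0.286), np.float64(0.312), np.float64(0.331), np.float64(0.335), np.float64(0.32), np.float64(0.289), np.float64(0.251), np.float64(0.217)] mouth tip [[0.59, 0.17, 0.25], [0.54, 0.08, 0.25], [0.53, -0.01, 0.26], [0.54, -0.08, 0.29], [0.58, -0.11, 0.32], [0.62, -0.11, 0.34], [0.65, -0.08, 0.35], [0.66, -0.03, 0.33], [0.66, 0.02, 0.29], [0.62, 0.07, 0.25], 
[... 666 characters left out ...]
[-0.6, -1.8, -8.7], [-0.9, -1.7, -8.7]]
[[-0.006, 0.001, 0.001], [-0.006, 0.001, 0.002], [-0.004, 0.001, 0.003], [-0.004, 0.002, 0.003], [-0.002, 0.003, 0.005], [-0.003, 0.005, 0.005], [-0.003, 0.005, 0.005], [-0.003, 0.008, 0.006], [-0.004, 0.008, 0.006], [-0.005, 0.01, 0.005], [-0.007, 0.011, 0.006], [-0.008, 0.011, 0.005], [-0.011, 0.012, 0.005], [-0.013, 0.012, 0.004], [-0.016, 0.011, 0.003]]
[[-1.0, -1.6, -8.7], [-0.8, -1.6, -8.7], [-0.8, -1.6, -8.8], [-0.8, -1.5, -8.7], [-0.9, -1.5, -8.8], [-1.1, -1.6, -8.7], [-1.1, -1.7, -8.6], [-1.2, -1.9, -8.6], [-1.3, -2.2, -8.6], [-1.4, -2.5, -8.4], [-1.4, -2.8, -8.4], [-1.3, -3.2, -8.3], [-1.1, -3.6, -8.2], [-0.9, -4.1, -8.1], [-0.6, -4.4, -8.1]]
```

>>> play_rows(translation=[[-0.021,0.011,-0.005],[-0.022,0.009,-0.004],[-0.023,0.007,-0.004],[-0.022,0.005,-0.002],[-0.022,0.004,-0.003],[-0.021,0.002,-0.001],[-0.02,0.001,-0.001],[-0.019,0,0],[-0.018,-0.002,0],[-0.015,-0.002,0],[-0.015,-0.002,0.001],[-0.012,-0.002,0],[-0.011,-0.002,0.001],[-0.009,0,0.001],[-0.008,0,0.001]], delta_rot=[[-0.8,-4.1,-9.1],[-0.6,-3.9,-9.1],[-0.5,-3.8,-9.1],[-0.3,-3.7,-9.1],[-0.1,-3.5,-9.1],[-0.1,-3.3,-9.1],[0.1,-3.1,-9],[0,-2.9,-9],[0.1,-2.6,-9],[0,-2.5,-8.9],[-0.1,-2.3,-8.8],[-0.2,-2,-8.8],[-0.4,-1.9,-8.7],[-0.6,-1.8,-8.7],[-0.9,-1.7,-8.7]], grip=[-1,-1,-1,-1,-1,-1,-1,-1,-1,-1,-1,-1,-1,-1,-1])

```text
clock: 17.88
tool_pos: [0.5344, -0.049, 0.3588]
eef_rot: [0.259, 0.92, -0.135, 0.262]
contact_force: [0.1, -1.2, -0.8]
opening: 0.154
finger_force: 55.0
```

```bash
python3 - <<'E'
from fk import *
s,p,Q=tool();print(s["q"].round(2),p.round(3),Q.as_matrix()[:,2].round(2),s["opening"],s["finger_force"])
E
sed -i 's/^n=30.*/import sys\nn=int(sys.argv[1]);t=np.linspace(0,1,n+1)/; s/^qs=.*/qs=PchipInterpolator([0,1],[q0,x])(t) if len(sys.argv)>2 else PchipInterpolator([0,.5,1],[q0,via,x])(t)/' route.py; python3 route.py 18 direct
```

```text
[-0.08  0.43 -0.22  2.11  1.21  0.63 -0.27] [ 0.534 -0.049  0.359] [ 0.41 -0.39 -0.83] 0.15378500870666742 54.99732803553343
x [ 0.46  0.71 -0.8   2.29  2.35  0.46  1.13]
[[np.float64(0.54), np.float64(-0.05), np.float64(0.37)], [np.float64(0.55), np.float64(-0.05), np.float64(0.35)], [np.float64(0.56), np.float64(-0.04), np.float64(0.32)], [np.float64(0.57), np.float64(-0.02), np.float64(0.3)], [np.float64(0.56), np.float64(-0.0), np.float64(0.29)], [np.float64(0.56), np.float64(0.02), np.float64(0.28)], [np.float64(0.55), np.float64(0.04), np.float64(0.27)]]
clip z [np.float64(0.342), np.float64(0.317), np.float64(0.289), np.float64(0.262), np.float64(0.24), np.float64(0.225), np.float64(0.217)] mouth tip [[0.62, -0.11, 0.35], [0.65, -0.07, 0.33], [0.66, -0.03, 0.3], [0.65, 0.02, 0.27], [0.63, 0.06, 0.24], [0.6, 0.1, 0.23], [0.56, 0.12, 0.22]]
maxrot 7.788452991448302
[[0.001, 0.004, 0.008], [0.001, 0.004, 0.007], [0.001, 0.004, 0.008], [0.001, 0.005, 0.006], [0.0, 0.006, 0.007], [0.001, 0.006, 0.006], [-0.0, 0.006, 0.006], [-0.001, 0.006, 0.005], [-0.002, 0.007, 0.004], [-0.002, 0.007, 0.004], [-0.003, 0.007, 0.004], [-0.004, 0.006, 0.003], [-0.005, 0.006, 0.002], [-0.005, 0.006, 0.002], [-0.007, 0.005, 0.001]]
[[-0.9, -0.4, -7.7], [-1.1, -0.4, -7.7], [-1.1, -0.5, -7.6], [-1.3, -0.6, -7.5], [-1.3, -0.8, -7.5], [-1.3, -0.8, -7.5], [-1.4, -1.1, -7.3], [-1.3, -1.3, -7.4], [-1.3, -1.4, -7.2], [-1.2, -1.7, -7.2], [-1.0, -1.9, -7.1], [-0.9, -2.0, -7.1], [-0.6, -2.2, -7.0], [-0.5, -2.3, -6.9], [-0.1, -2.5, -6.9]]
[[-0.007, 0.004, 0.001], [-0.007, 0.004, -0.001], [-0.008, 0.002, -0.0]]
[[0.2, -2.4, -6.8], [0.4, -2.5, -6.8], [0.8, -2.5, -6.8]]
```

>>> play_rows(translation=[[0.001,0.004,0.008],[0.001,0.004,0.007],[0.001,0.004,0.008],[0.001,0.005,0.006],[0,0.006,0.007],[0.001,0.006,0.006],[0,0.006,0.006],[-0.001,0.006,0.005],[-0.002,0.007,0.004],[-0.002,0.007,0.004],[-0.003,0.007,0.004],[-0.004,0.006,0.003],[-0.005,0.006,0.002],[-0.005,0.006,0.002],[-0.007,0.005,0.001],[-0.007,0.004,0.001],[-0.007,0.004,-0.001],[-0.008,0.002,0],[0,0,0]], delta_rot=[[-0.9,-0.4,-7.7],[-1.1,-0.4,-7.7],[-1.1,-0.5,-7.6],[-1.3,-0.6,-7.5],[-1.3,-0.8,-7.5],[-1.3,-0.8,-7.5],[-1.4,-1.1,-7.3],[-1.3,-1.3,-7.4],[-1.3,-1.4,-7.2],[-1.2,-1.7,-7.2],[-1,-1.9,-7.1],[-0.9,-2,-7.1],[-0.6,-2.2,-7],[-0.5,-2.3,-6.9],[-0.1,-2.5,-6.9],[0.2,-2.4,-6.8],[0.4,-2.5,-6.8],[0.8,-2.5,-6.8],[0,0,0]], grip=[-1,-1,-1,-1,-1,-1,-1,-1,-1,-1,-1,-1,-1,-1,-1,-1,-1,-1,-1])

```text
clock: 20.25
tool_pos: [0.5424, 0.038, 0.2625]
eef_rot: [0.773, -0.558, 0.176, -0.245]
contact_force: [0.5, 0.6, -1.6]
opening: 0.153
finger_force: 55.0
```

```bash
cat >> plan.py <<'E'
m=sy;n=np.cross(sz,sy)   # mouth dir +sy
def status(tag=""):
    s,p,Q=tool();c=p+Q.apply([-.054,0,.0687])-WC;f=np.array(s["contact_force"])
    print(tag,"clip along m,n,z mm",np.round([c@m*1e3,c@n*1e3,c@sz*1e3],2),"tilt",(target(90,0,0)[1].inv()*Q).as_rotvec(degrees=True).round(2),"F m,n,z",np.round([f@m,f@n,f@sz],1),"q",s["q"].round(2),"t",round(s["clock"],2),s["opening"].round(3))
E
python3 - <<'E'
from plan import *
status();print(go(*target(90,.035,.012)))
a=r.snapshot("scene");cv2.imwrite("pics/s4.png",cv2.resize(a[100:220,200:360],(800,600),interpolation=cv2.INTER_CUBIC))
E
```

```text
Traceback (most recent call last):
  File "plan.py", line 15, in status
    print(tag,"clip along m,n,z mm",np.round([c@m*1e3,c@n*1e3,c@sz*1e3],2),"tilt",(target(90,0,0)[1].inv()*Q).as_rotvec(degrees=True).round(2),"F m,n,z",np.round([f@m,f@n,f@sz],1),"q",s["q"].round(2),"t",round(s["clock"],2),s["opening"].round(3))
                                                                                                                                                                                                                                ^^^^^^^^^^^^^^^^^^
AttributeError: 'float' object has no attribute 'round'
```

```bash
sed -i 's/s\["opening"\].round(3)/round(s["opening"],3)/' plan.py
python3 - <<'E'
from plan import *
status();print(go(*target(90,.035,.012)))
a=r.snapshot("scene");cv2.imwrite("pics/s4.png",cv2.resize(a[100:220,200:360],(800,600),interpolation=cv2.INTER_CUBIC))
E
```

```text
clip along m,n,z mm [-59.74  10.74  44.15] tilt [0.14 0.15 0.35] F m,n,z [ 0.4  0.4 -1.7] q [ 0.25  0.63 -0.53  2.29  2.66  0.38  0.74] t 20.25 0.153
(array([-24.7, -11. ,  32.2]), array([-0.14, -0.15, -0.35]))
```

View pics/s4.png

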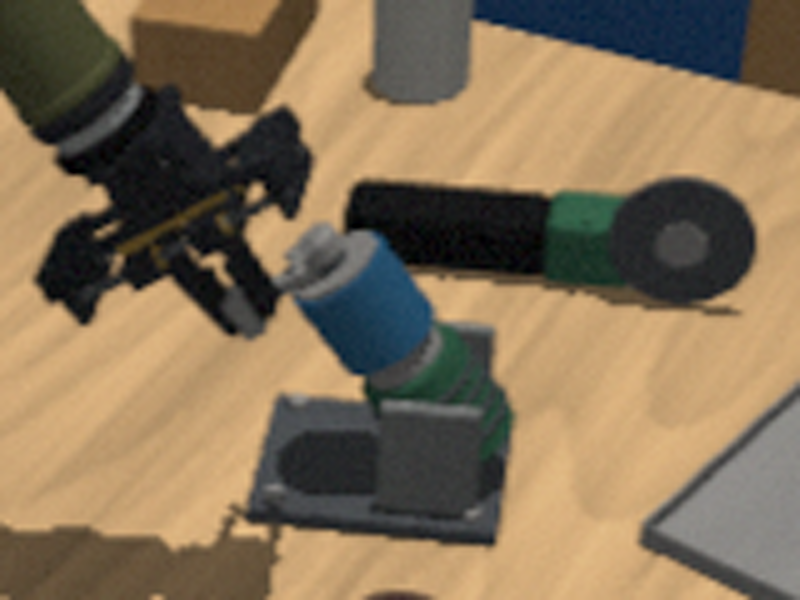

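The scene shows the tab gripped and the clip level with the spindle top, approaching from the right as planned; the joints have margin. Descending to the feel position.

>>> play_rows(translation=[[-0.006,-0.003,0],[-0.006,-0.003,0.004],[-0.006,-0.003,0.008],[-0.007,-0.002,0.01],[0,0,0.01],[0,0,0]], delta_rot=[[-0.1,-0.2,-0.3],[0,0,0],[0,0,0],[0,0,0],[0,0,0],[0,0,0]], grip=[-1,-1,-1,-1,-1,-1])

```text
clock: 21.05
tool_pos: [0.5591, 0.0712, 0.2407]
eef_rot: [0.776, -0.555, 0.173, -0.244]
contact_force: [0.2, 0.1, -2.1]
opening: 0.152
finger_force: 55.0
```

```bash
python3 -c "
from plan import *
status();print(go(*target(90,.035,.005)))"
```

```text
clip along m,n,z mm [-33.2    2.23  11.4 ] tilt [-0.18 -0.21  0.01] F m,n,z [-0.   1.  -1.9] q [ 0.15  0.69 -0.5   2.26  2.62  0.41  0.73] t 21.05 0.152
(array([ 1.6, -2. ,  6.2]), array([ 0.18,  0.21, -0.01]))
```

>>> play_rows(translation=[[0.002,-0.002,0.001],[0,0,0.001],[0,0,0.001],[0,0,0.001],[0,0,0.001],[0,0,0.001]], delta_rot=[[0.2,0.2,0],[0,0,0],[0,0,0],[0,0,0],[0,0,0],[0,0,0]], grip=[-1,-1,-1,-1,-1,-1])

```text
clock: 21.8
tool_pos: [0.5645, 0.0709, 0.238]
eef_rot: [0.775, -0.555, 0.176, -0.245]
contact_force: [-0.2, 0.4, -0.9]
opening: 0.152
finger_force: 55.0
```

```bash
python3 -c "
from plan import *
status()"
```

```text
clip along m,n,z mm [-35.49  -0.59   6.12] tilt [ 0.1   0.01 -0.02] F m,n,z [ 0.5  0.6 -0.7] q [ 0.15  0.7  -0.5   2.25  2.62  0.42  0.74] t 21.8 0.152
```

>>> play_rows(translation=[[0,0,0.001],[0,0,0.001],[0,0,0.001],[0,0,0.001]], delta_rot=[[0,0,0],[0,0,0],[0,0,0],[0,0,0]], grip=[-1,-1,-1,-1])

```text
clock: 22.3
tool_pos: [0.5663, 0.0712, 0.2353]
eef_rot: [0.775, -0.555, 0.176, -0.245]
contact_force: [-5.3, -3.9, 8.4]
opening: 0.152
finger_force: 55.0
```

```bash
python3 -c "
from plan import *
status()"
```

```text
clip along m,n,z mm [-35.87  -0.52   2.81] tilt [ 0.12  0.05 -0.03] F m,n,z [-2.   0.3 10.5] q [ 0.15  0.71 -0.5   2.25  2.62  0.43  0.74] t 22.3 0.152
```

Washer felt at z≈2.8. I raise 2 mm to mid-groove and start the slow press (tool −x).

>>> play_rows(translation=[[0,0,-0.001],[0,0,-0.001],[0,0,0],[-0.002,0,0],[-0.002,0,0],[-0.002,0,0],[-0.002,0,0],[-0.002,0,0],[-0.002,0,0],[-0.002,0,0],[-0.002,0,0],[0,0,0]], delta_rot=[[0,0,0],[0,0,0],[0,0,0],[0,0,0],[0,0,0],[0,0,0],[0,0,0],[0,0,0],[0,0,0],[0,0,0],[0,0,0],[0,0,0]], grip=[-1,-1,-1,-1,-1,-1,-1,-1,-1,-1,-1,-1])

```text
clock: 23.8
tool_pos: [0.56, 0.0846, 0.2361]
eef_rot: [0.775, -0.556, 0.176, -0.244]
contact_force: [-4.0, -6.5, 3.0]
opening: 0.159
finger_force: 55.0
```

```bash
python3 -c "
from plan import *
status()"
```

```text
clip along m,n,z mm [-21.29   0.41   4.31] tilt [0.02 0.19 0.05] F m,n,z [-4.9  3.   5.8] q [ 0.11  0.7  -0.49  2.26  2.59  0.45  0.73] t 23.8 0.159
```

>>> play_rows(translation=[[0,0.0005,-0.0005],[0,0.0005,-0.0005],[0,0,0]], delta_rot=[[0,0,0],[0,0,0],[0,0,0]], grip=[-1,-1,-1])

```text
clock: 24.18
tool_pos: [0.5594, 0.0847, 0.2363]
eef_rot: [0.775, -0.556, 0.176, -0.244]
contact_force: [-0.7, -4.7, -1.8]
opening: 0.154
finger_force: 55.0
```

```bash
python3 -c "
from plan import *
status()"
```

```text
clip along m,n,z mm [-20.93   0.67   4.81] tilt [0.08 0.15 0.06] F m,n,z [-4.2  2.8 -0.2] q [ 0.11  0.7  -0.5   2.26  2.59  0.45  0.72] t 24.18 0.154
```

>>> play_rows(translation=[[-0.002,0.0005,-0.0005],[-0.002,0.0005,0],[-0.002,0,0],[-0.002,0,0]], delta_rot=[[0,0,0],[0,0,0],[0,0,0],[0,0,0]], grip=[-1,-1,-1,-1])

```text
clock: 24.68
tool_pos: [0.5575, 0.0892, 0.2365]
eef_rot: [0.773, -0.558, 0.179, -0.244]
contact_force: [1.7, -7.6, -0.5]
opening: 0.153
finger_force: 55.0
```

```bash
python3 -c "
from plan import *
status()"
```

```text
clip along m,n,z mm [-16.52   0.52   4.85] tilt [0.21 0.52 0.26] F m,n,z [-7.7  1.   0.1] q [ 0.1   0.7  -0.49  2.27  2.58  0.46  0.72] t 24.68 0.153
```

>>> play_rows(translation=[[-0.002,0,0],[-0.002,0,0],[-0.002,0,0],[-0.002,0,0]], delta_rot=[[0,0,0],[0,0,0],[0,0,0],[0,0,0]], grip=[-1,-1,-1,-1])

```text
clock: 25.18
tool_pos: [0.5526, 0.102, 0.2366]
eef_rot: [0.776, -0.555, 0.175, -0.246]
contact_force: [-1.4, 0.5, 0.2]
opening: 0.155
finger_force: 55.0
```

```bash
python3 -c "
from plan import *
status()"
```

```text
clip along m,n,z mm [-2.1   1.29  5.8 ] tilt [ 0.12 -0.1  -0.08] F m,n,z [0.9 0.8 0.9] q [ 0.07  0.7  -0.5   2.28  2.57  0.47  0.71] t 25.18 0.155
```

It snapped. I press gently to the hard stop.

>>> play_rows(translation=[[-0.002,0,0],[-0.002,0,0],[0,0,0]], delta_rot=[[0,0,0],[0,0,0],[0,0,0]], grip=[-1,-1,-1])

```text
clock: 25.55
tool_pos: [0.5523, 0.1025, 0.2366]
eef_rot: [0.774, -0.557, 0.177, -0.244]
contact_force: [-0.3, -5.3, 1.4]
opening: 0.149
finger_force: 55.0
```

```bash
python3 -c "
from plan import *
status()"
```

```text
clip along m,n,z mm [-1.94  1.18  5.47] tilt [0.14 0.26 0.1 ] F m,n,z [-4.9  0.8  2.3] q [ 0.07  0.7  -0.49  2.28  2.56  0.48  0.71] t 25.55 0.149
```

>>> play_rows(translation=[[-0.002,0,0],[-0.002,0,0],[-0.002,0,0],[0,0,0]], delta_rot=[[0,0,0],[0,0,0],[0,0,0],[0,0,0]], grip=[-1,-1,-1,-1])

```text
clock: 26.05
tool_pos: [0.5519, 0.1034, 0.2365]
eef_rot: [0.772, -0.56, 0.181, -0.242]
contact_force: [1.3, -13.8, 3.4]
opening: 0.155
finger_force: 55.0
```

```bash
python3 -c "
from plan import *
status()"
```

```text
clip along m,n,z mm [-1.69  1.03  4.94] tilt [0.19 0.84 0.4 ] F m,n,z [-13.5   0.7   4.6] q [ 0.05  0.7  -0.49  2.28  2.55  0.49  0.71] t 26.05 0.155
```

Firm hard stop. I relax the push and release, then inspect.

>>> play_rows(translation=[[0.003,0,0],[0.003,0,0],[0.002,0,0],[0,0,0],[0,0,0],[0,0,0],[0,0,0],[0,0,0],[0,0,0]], delta_rot=[[0,0,0],[0,0,0],[0,0,0],[0,0,0],[0,0,0],[0,0,0],[0,0,0],[0,0,0],[0,0,0]], grip=[-1,-1,-1,0.2,0.2,0.2,0.2,0.2,0.2])

```text
clock: 27.18
tool_pos: [0.5522, 0.1027, 0.2364]
eef_rot: [0.775, -0.555, 0.176, -0.245]
contact_force: [0.1, 0.1, -0.5]
opening: 0.6
finger_force: 0.0
```

>>> play_rows(translation=[[0,0,-0.01],[0,0,-0.02],[0,0,-0.03],[0,0,-0.03],[0,0,0]], delta_rot=[[0,0,0],[0,0,0],[0,0,0],[0,0,0],[0,0,0]], grip=[0.2,0.2,0.2,0.2,0.2])

```text
clock: 27.8
tool_pos: [0.5025, 0.0856, 0.3119]
eef_rot: [0.775, -0.555, 0.177, -0.245]
contact_force: [-0.5, 0.1, 0.2]
opening: 0.6
finger_force: 0.0
```

Run:
```python
from plan import *
status();W=cam("wrist")
ims=[(r.snapshot(n),c) for n,c in(("scene",cam("scene")),("wrist",W))];o=[]
C=np.array([[-36,-28,0],[-36,28,0],[-12,28,0],[-12,-28,0]])/1e3;Tb=np.array([[-72,-7,30],[-36,-7,30],[-36,7,30],[-72,7,30]])/1e3
org=WC+.0035*sz;B=np.c_[m,n,sz]
for im,c in ims:
    im=im.copy();u=proj(c,org)[0].astype(int);w=50 if c is not W else 90
    x0=int(np.clip(u[0]-w,0,512-2*w));y0=int(np.clip(u[1]-w,0,384-2*w))
    k=400/(2*w);v=cv2.resize(im[y0:y0+2*w,x0:x0+2*w],(400,400),interpolation=cv2.INTER_CUBIC)
    g=v.copy()
    for G in(C,Tb):cv2.polylines(g,[((proj(c,org+G@B.T)-[x0,y0]+.5)*k).astype(int)],True,(0,0,255),1)
    o.append(np.vstack([v,g])[:, :] if 0 else g)
cv2.imwrite("pics/fin.png",np.hstack(o))
```

```text
clip along m,n,z mm [-1.71  1.09 97.51] tilt [ 0.24  0.09 -0.07] F m,n,z [0.2 0.3 0.5] q [ 0.1   0.48 -0.49  2.34  2.52  0.32  0.72] t 27.8 0.6
```

View pics/fin.png

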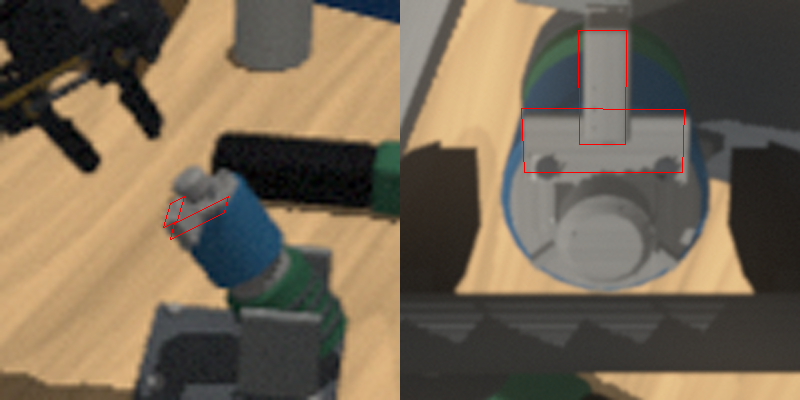

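The wrist view shows the clip seated around the shaft on the washer, tab up at (605,85), fingers clear of it. Handing in.

```bash
python3 -c "
from plant import r
print(r.finish_job())"
```

```text
the job is handed in; nothing more can be done
None
```

I snapped the smaller clip into the spindle groove with its tab away from the drum, released it and backed the gripper clear, then handed the job in at about 28 s; no verdict came back.

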